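# Change over the salt boxes

### The arm

A 6-joint arm with a two-finger parallel gripper is mounted at the origin on a cart in front of the work surface, level with it; the furniture and walls round the work are solid. World frame = base frame: x ahead of the robot, y to its left, z up, the work surface at z = 0. Lengths are in mm, angles in degrees, forces in N, time in s.
With the tool pointing down it reaches from about 325 to 925 mm from the base axis. Payload 3.1 kg.
Tool frame: the origin (TCP) lies at the very end of the fingers, on their centre line; the grasp point (between the pads) lies grasp_offset behind it (grasp_offset is the distance from the TCP to the grasp point, in mm); z points along the fingers, y is the line along which they close (so a half turn about z gives the same grasp; the last joint's range is limited). The gripper opens to 85 mm and grips with 20 to 120 N. Pads are 22 mm wide; open, the fingers measure 114 mm over their backs; the gripper's body (76 mm by 85 mm) begins 54 mm behind the grasp point. The pads swing forward as they close: fully open they stand 13 mm farther back than shut.
Start: joints at [63.587, 12.427, 92.441, -0, 75.132, -6.429], TCP at [213.589, 587.383, 231.3] pointing down, gripper open.
Joint ranges: [-157.48, 157.48], [-44.54, 120.13], [17.64, 146.25], [-64.5, 244.5], [7.68, 150.69], [-147.95, 147.95]. Speed limits (degrees/s): [159.86, 159.86, 180, 180, 180, 180].

### API

Orientations are given as [roll, pitch, yaw] about the fixed x, y, z axes, in that order (R = Rz(yaw) Ry(pitch) Rx(roll)).
In Python, from station import * gives the robot as it stands. Calls block until the motion is done:
- goto(position, orientation): joint-space move of the TCP to a pose.
- move_l(position, attitude=None, speed=150): straight line of the TCP; attitude=None keeps the orientation; speed is the mean speed in mm/s.
- move_j(angles): joint-space move.
- grip(opening, squeeze=None): finger opening in mm; squeeze is the grip in N (None keeps the last); returns when the fingers have stopped.
- wait(seconds).
- solve_ik(position, orientation): joint angles nearest the present ones, or None.
- get_obs(): the state.
- get_image(name): name is "scene" or "top" or "wrist"; returns the picture (384x512x3 uint8, red, green, blue); there is no depth.
- get_calibration(name): a dict with "fx", "fy", "cx", "cy" (pixels), "D" ([k1, k2, p1, p2, k3] as OpenCV has them; the pictures are not rectified), "R" (3x3) and "t" (3): a world point X has camera coordinates R X + t; the wrist camera has in their place "mount" (4x4, takes a point from camera to tool coordinates, whose origin is the TCP and whose axes are the flange's). Camera axes: x right, y down, z forward; pixel columns grow to the right and rows downward; lengths in mm; the calibration is good to about 2 mm. A picture is of the moment at which its call begins: read the wrist's pose just before it. get_calibration takes no time and is no camera call.
A pose or a line that the arm cannot do raises Unreachable and nothing moves.
- sign_off(): hands the job in; it is judged then, once.
Trained networks look in the newest picture that a camera, given by its name, has taken for a name from the list of things; names that differ only in an ending like _2 or _b are one class to them, and where a whole thing is asked for, a point or a joint stands for the part that bears it (a point fixed in the world has none). Each returns a list of dicts, best first, with "score" (0 to 1); they miss things now and then, are a little off and sometimes report something else, mostly with a low value. They report only what shows in the picture. A call takes as long as a camera call. They do not tell look-alikes from the thing itself.
- spot_in(name, camera): "extent" ([centre column, centre row, width, height] in pixels, round what is visible of it).
- regions_of(name, camera): "region" (384x512 bool, what is visible of it) and "extent" ([centre column, centre row, width, height] in pixels, round what is visible of it).
The state is a dict: "t": time; "joint_pos": joint angles; "qvel": joint speeds; "effort": joint torques, N m; "tcp_pos": TCP position; "ee_rot": TCP orientation; "wrist_force": force on the tool from outside, world axes, zero at the start; "moment": the same for the moment, N m; "grip_width": finger opening in mm; "grip_force": force on a finger pad.
Only numpy, scipy, OpenCV 4.12 (cv2) and the standard library are available. Lean on these libraries where they do the work, as an engineer would, in place of code of your own. Each camera call takes 0.05 s, during which the arm holds its last target. There are 200 camera calls.

### The job

Two wooden salt boxes stand on the worktop: one with its lid swung aside, the other shut. With your fingertips, push the open one's lid round until it is fully shut, and only then push the other one's lid round until it is fully open, so that the two are never open together. Only push the lids: do not lift, tip or shove the boxes out of place, and leave everything else where it is.

Things in the scene. Friction and masses are not known exactly. Their poses are not given: they have to be found in the camera images.
- salt_a: round wooden salt box, 91 mm across, 76 mm high with its knob, the one whose lid stands swung aside at the start; loose, about 1 kg. Origin: centre of its underside, z up. The flat lid, 89 mm across, has its underside 57 mm and its top 67 mm above the worktop and lies flush with the box all round when shut; turned beyond about 0.5 rad it sticks out beside the box, level, with nothing under it
- salt_a_pin (a point): swivel axis of salt_a's lid (upright brass pin at the rim of the box), at the level of the lid's top; 42 mm from the box's centre along the box's own +x
- salt_a_knob (a point): middle of the brass knob on salt_a's lid: 10 mm across, 10 mm high, standing on the lid (66 to 76 mm above the worktop); 70 mm from the pin and moving with the lid; the knob is on the far side of the lid from the pin
- salt_a_lid (a joint): angle of the lid about the upright pin: 0 = shut (stop), 2.62 rad = fully open (stop); grows anticlockwise seen from above. Light friction (about 0.02 N m), no spring: the lid stays where it is left. A push of 0.5 to 1 N on the knob turns it; pushing on hard against a stop slides the box
- salt_b: round wooden salt box, 91 mm across, 76 mm high with its knob, the one that is shut at the start; loose, about 1 kg. Origin: centre of its underside, z up. The flat lid, 89 mm across, has its underside 57 mm and its top 67 mm above the worktop and lies flush with the box all round when shut; turned beyond about 0.5 rad it sticks out beside the box, level, with nothing under it
- salt_b_pin (a point): swivel axis of salt_b's lid (upright brass pin at the rim of the box), at the level of the lid's top; 42 mm from the box's centre along the box's own +x
- salt_b_knob (a point): middle of the brass knob on salt_b's lid: 10 mm across, 10 mm high, standing on the lid (66 to 76 mm above the worktop); 70 mm from the pin and moving with the lid; the knob is on the far side of the lid from the pin
- salt_b_lid (a joint): angle of the lid about the upright pin: 0 = shut (stop), 2.62 rad = fully open (stop); grows anticlockwise seen from above. Light friction (about 0.02 N m), no spring: the lid stays where it is left. A push of 0.5 to 1 N on the knob turns it; pushing on hard against a stop slides the box
- star: bystander, loose: star-shaped metal cookie cutter, 70x67x25 mm; origin at the centre of its underside
- ramekin: bystander, loose: small white ramekin, 69x69x42 mm; origin at the centre of its underside
- heart: bystander, loose: heart-shaped metal cookie cutter, 58x64x25 mm; origin at the centre of its underside
- scoop: bystander, loose: metal scoop, 56x178x35 mm; origin at the centre of its underside
- square: bystander, loose: square metal cookie cutter, 51x51x25 mm; origin at the centre of its underside
- measure: bystander, loose: measuring cup with a handle, 64x123x36 mm; origin at the centre of its underside
- timer: bystander, loose: round twist timer, 69x69x60 mm; origin at the centre of its underside
There are look-alikes about, which are no part of the job. Leave any blue look-alike of the salt_b alone. Leave any green look-alike of the salt_a alone.

How it is judged:
By the outcome, as a careful person would: the job done as asked, in the order asked, and still so for the second after the job is handed in, with the robot touching nothing.
It also fails if it takes over 61 s, if anything falls off the work surface, if the arm or the gripper's body presses on something with over 40 N, if the wrist force passes 120 N, or if a joint passes its speed limit or range.

## Working session

There is one attempt and no reset: what is moved stays moved. The work goes in short steps, each a Python script; the robot and the scene stay as the last script left them, time stands still between calls to the robot, and variables do not carry over. Pictures are saved under pics/ and viewed, at most 10 in all, crops included, and the job is handed in when it is done.

```bash
mkdir -p pics; ls
python3 - <<'E'
from station import *
import cv2
for n in ("top","scene"):
    im=get_image(n); cv2.imwrite(f"pics/{n}0.png",cv2.cvtColor(im,cv2.COLOR_RGB2BGR))
    for k in ("salt_a","salt_a_knob"):
        for d in spot_in(k,n): print(n,k,round(d["score"],2),[round(float(v),1) for v in d["extent"]])
    c=get_calibration(n); print(c)
print(get_obs()["t"])
E
```

```text
pics
top salt_a 0.87 [365.5, 169.0, 25.8, 25.2]
top salt_a 0.75 [320.0, 207.0, 29.4, 40.8]
top salt_a 0.67 [117.5, 211.4, 27.9, 23.2]
top salt_a 0.66 [234.4, 198.1, 22.4, 24.2]
top salt_a_knob 0.73 [313.9, 215.9, 26.7, 31.3]
top salt_a_knob 0.67 [365.0, 170.8, 24.7, 21.9]
{'fx': 369.52387689034884, 'fy': 369.52387689034884, 'cx': 254.50018147671358, 'cy': 192.75031068976014, 'D': array([-0.01013514,  0.        ,  0.        ,  0.        ,  0.        ]), 'R': array([[ 0.01155534, -0.99991898,  0.00533922],
       [-0.98680751, -0.01226581, -0.16143262],
       [ 0.16148503, -0.00340338, -0.98686929]]), 't': array([ 141.12559665,  506.81462801, 1363.40761927])}
scene salt_a 0.98 [146.2, 255.9, 32.3, 34.8]
scene salt_a 0.79 [240.6, 206.7, 24.1, 25.6]
scene salt_a 0.77 [305.1, 185.7, 21.5, 19.2]
scene salt_a 0.76 [309.7, 166.0, 16.4, 22.4]
scene salt_a_knob 0.58 [308.6, 187.4, 26.1, 10.0]
scene salt_a_knob 0.56 [309.6, 160.3, 15.9, 6.5]
{'fx': 499.1170917839504, 'fy': 499.1170917839504, 'cx': 252.3506020267366, 'cy': 195.87449781169397, 'D': array([0.01196775, 0.        , 0.        , 0.        , 0.        ]), 'R': array([[-0.65059644, -0.75921479,  0.01780924],
       [-0.35802411,  0.28595269, -0.88884745],
       [ 0.66973354, -0.58465712, -0.457857  ]]), 't': array([ 436.07216089,  182.52098878, 1718.07478309])}
0.3
```

View pics/top0.png

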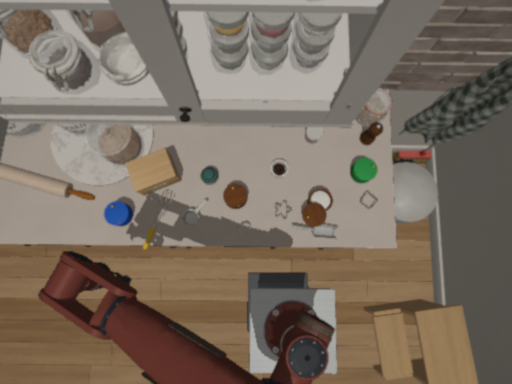

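View pics/scene0.png

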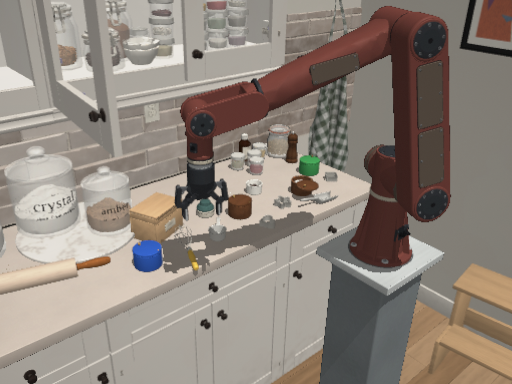

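The top view shows the open brown box at about (320,200), its lid at (314,215), and the shut brown box at (235,196). The green (364,170) and blue (118,213) boxes are look-alikes. Next I'll take a closer look with the wrist camera.

```bash
cat > h.py <<'E'
from station import *
import numpy as np, cv2
from scipy.spatial.transform import Rotation as Ro
def cam(n):
    c=get_calibration(n); K=np.array([[c["fx"],0,c["cx"]],[0,c["fy"],c["cy"]],[0,0,1]])
    if n!="wrist": return K,np.array(c["D"]),np.array(c["R"]),np.array(c["t"])
    o=get_obs(); T=np.eye(4); T[:3,:3]=Ro.from_euler("xyz",o["ee_rot"],degrees=True).as_matrix(); T[:3,3]=o["tcp_pos"]
    I=np.linalg.inv(T@np.array(c["mount"])); return K,np.array(c["D"]),I[:3,:3],I[:3,3]
def w(px,z,C):
    K,D,R,t=C; u=cv2.undistortPoints(np.array(px,float).reshape(-1,1,2),K,D).reshape(-1,2)
    d=np.c_[u,np.ones(len(u))]@R; o=-R.T@t; return o+d*((z-o[2])/d[:,2])[:,None]
def shot(name,path):
    C=cam(name); im=get_image(name); cv2.imwrite(path,cv2.cvtColor(im,cv2.COLOR_RGB2BGR)); np.savez(path+".npz",im=im,*C); return C,im
E
python3 - <<'E'
from h import *
C=cam("top")
print(w([[320,200],[314.5,215],[235,196],[283,209],[325,230],[279,169],[364,170],[209,175],[369,199]],67,C).round())
print(get_calibration("wrist"),get_obs()["ee_rot"])
E
```

```text
[[ 476.  -97.   67.]
 [ 420.  -75.   67.]
 [ 488.  220.   67.]
 [ 441.   41.   67.]
 [ 365. -113.   67.]
 [ 593.   56.   67.]
 [ 593. -265.   67.]
 [ 566.  319.   67.]
 [ 482. -280.   67.]]
{'fx': 268.86823343146364, 'fy': 268.86823343146364, 'cx': 255.15774256199765, 'cy': 191.92849909729088, 'D': array([-0.04003716,  0.        ,  0.        ,  0.        ,  0.        ]), 'mount': array([[ 3.00423607e-05, -9.49530138e-01, -3.13675814e-01,
         8.13007090e+01],
       [ 9.99999918e-01,  1.55466567e-04, -3.74838695e-04,
        -2.73463112e-01],
       [ 4.04686739e-04, -3.13675777e-01,  9.49530065e-01,
        -1.41719096e+02],
       [ 0.00000000e+00,  0.00000000e+00,  0.00000000e+00,
         1.00000000e+00]])} [-1.79954583e+02 -5.79977405e-03  1.60017534e+02]
```

Run:
```python
from h import *
grip(0)
for n,p in (("b",[488,220,235]),("a",[450,-85,235])):
    goto(p,[180,0,180]); shot("wrist",f"pics/w{n}.png")
    for k in ("salt_a","salt_a_knob"):
        for d in regions_of(k,"wrist"): 
            print(n,k,round(d["score"],2),[round(float(v),1) for v in d["extent"]], d["region"].sum())
print(get_obs()["t"],get_obs()["joint_pos"])
a=[cv2.imread(f"pics/w{n}.png")[:, 56:456] for n in "ba"]
cv2.imwrite("pics/wab.png",np.hstack(a))
```

```text
b salt_a 0.72 [32.5, 143.1, 60.7, 118.3] 5370
b salt_a 0.6 [253.5, 174.2, 77.4, 77.4] 4371
b salt_a_knob 0.86 [22.8, 122.1, 43.4, 80.5] 2873
a salt_a 0.98 [126.7, 266.8, 76.6, 78.5] 4178
a salt_a 0.95 [256.7, 170.9, 95.2, 111.9] 7486
a salt_a 0.64 [469.9, 201.4, 83.7, 77.9] 4896
a salt_a_knob 0.89 [261.9, 150.9, 70.0, 76.0] 4547
a salt_a_knob 0.67 [123.9, 276.5, 65.6, 64.4] 2933
4.2167 [-1.93615172e+01 -8.84945010e+00  1.13884875e+02  1.65490582e-02
  7.49644902e+01 -1.09475543e+02]
```

View pics/wab.png

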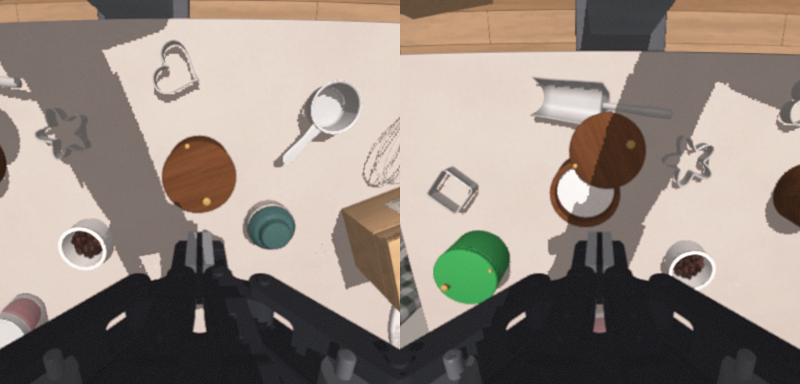

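Run:
```python
from h import *
outs=[]
for n,(u,v) in (("b",(253,174)),("a",(256,168))):
    Z=np.load(f"pics/w{n}.png.npz"); C=[Z[f"arr_{i}"] for i in range(4)]; im=Z["im"]
    hsv=cv2.cvtColor(im,cv2.COLOR_RGB2HSV)
    m=cv2.inRange(hsv,(14,110,140),(35,255,255)); 
    N,L,S,c=cv2.connectedComponentsWithStats(m)
    for i in range(1,N):
        if S[i,4]>4 and np.hypot(*(c[i]-(u,v)))<65: print(n,"gold",c[i].round(1),S[i,4],w(c[i],67,C).round(1),w(c[i],74,C).round(1))
    outs.append(cv2.resize(im[v-60:v+60,u-60:u+60,::-1],(400,400),interpolation=cv2.INTER_CUBIC))
    b=[255,0,0]
cv2.imwrite("pics/z.png",np.hstack(outs))
Z=np.load("pics/wb.png.npz"); C=[Z[f"arr_{i}"] for i in range(4)]
print("b centre",w([253.5,174.2],66,C)); 
Z=np.load("pics/wa.png.npz"); C=[Z[f"arr_{i}"] for i in range(4)]
print("a lid centre",w([262.5,150.5],67,C),"a box bits",w([[241,190],[206.5,190],[241,227]],57,C))
```

```text
b gold [242.8 145.8] 26 [[452.9 206.4  67. ]] [[451.8 206.7  74. ]]
b gold [262.3 201.1] 61 [[520.5 229.5  67. ]] [[518.  229.3  74. ]]
a gold [230.6 165.6] 22 [[ 438.8 -113.2   67. ]] [[ 437.2 -112.5   74. ]]
b centre [[486.76713473 218.6721463   66.        ]]
a lid centre [[420.90788579 -75.86119428  67.        ]] a box bits [[ 472.12399651 -102.00290142   57.        ]
 [ 472.14521482 -145.19266869   57.        ]
 [ 523.06314207 -102.82258686   57.        ]]
```

View pics/z.png

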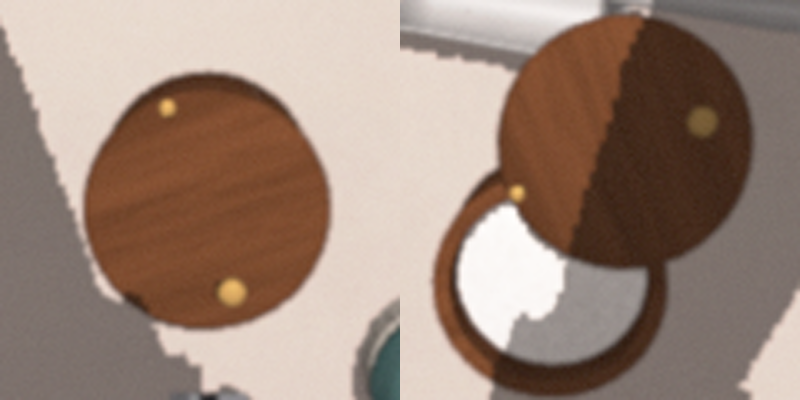

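```bash
cat >> h.py <<'E'
def pose(pin,phi,s,yaw,z=71,gap=0):   # s=+1: lid turns anticlockwise; finger stands behind the knob
    a=np.radians(phi); r=np.array([np.cos(a),np.sin(a)]); t=s*np.array([-r[1],r[0]])
    return [*(np.array(pin)+70*r-(16+gap)*t),z],[180,0,yaw],t
def push(pin,phi,s,end,yawf,slow=5,over=6,lim=1.6):
    p,o,t=pose(pin,phi,s,yawf(phi),120,12); goto(p,o)
    move_l([p[0],p[1],71],speed=80); wait(.2); f0=np.array(get_obs()["wrist_force"]); print("f0",f0.round(2),get_obs()["t"])
    def f(): return np.array(get_obs()["wrist_force"])-f0
    fast=np.arange(phi,end-s*slow,s*6.); slowa=np.arange(fast[-1]+s,end+s*over,s*.5)
    for k,a in enumerate(np.r_[fast,slowa]):
        p,o,t=pose(pin,a,s,yawf(a)); move_l(p,o,speed=60 if k<len(fast) else 15)
        if k>=len(fast): wait(.08)
        F=f(); print(round(a,1),F.round(2),round(-F[:2]@t,2))
        if k>=len(fast) and -F[:2]@t>lim or np.linalg.norm(F)>8: break
    ang=a; p,o,t=pose(pin,ang,s,yawf(ang),71,10); move_l(p,speed=60); p[2]=160; move_l(p,speed=150)
    print("end",ang,get_obs()["t"])
E
python3 - <<'E'
from h import *
Z=np.load("pics/wa.png.npz"); C=[Z[f"arr_{i}"] for i in range(4)]
k=w([286.9,144.6],75,C)[0]; pin=np.array([438.8,-113.2]); d=k[:2]-pin; th=np.degrees(np.arctan2(d[1],d[0])); print(k,np.hypot(*d),th)
assert 64<np.hypot(*d)<76 and 105<th<128
for phi in (th,60,17): print(solve_ik(*pose(pin,phi,-1,phi+90)[:2]))
push(pin,th,-1,16.5,lambda a:a+90)
goto([470,-90,235],[180,0,180]); C,im=shot("wrist","pics/wa2.png")
cv2.imwrite("pics/wa2z.png",cv2.resize(cv2.cvtColor(im,cv2.COLOR_RGB2BGR)[80:260,150:360],None,fx=2.5,fy=2.5,interpolation=2)); print(get_obs()["t"])
E
```

```text
[412.89238112 -48.83272186  75.        ] 69.38552594877805 111.92462391926652
[ -17.80417014   -3.02526759  128.37778798    0.           54.64747961
 -129.72879406]
[-14.24874063   4.62843818 120.60822006   0.          54.76334176
 -74.24874063]
[-16.72068967   9.82236727 114.71156662   0.          55.46606611
 -33.72068967]
f0 [-0.39  0.97 -0.08] 5.775
111.9 [ 0.61 -1.12  0.37] -0.14
105.9 [-0.15 -0.26  0.02] 0.21
99.9 [ 0.38 -1.12 -0.54] -0.18
93.9 [ 0.37 -0.72 -0.35] -0.32
87.9 [-0.29 -0.45  0.05] 0.27
81.9 [ 0.31 -0.16  0.01] -0.33
75.9 [ 0.69 -1.63  0.15] -1.06
69.9 [ 1.35 -0.14 -0.2 ] -1.31
63.9 [ 0.59 -1.47 -0.35] -1.18
57.9 [ 0.41 -1.46  0.87] -1.12
51.9 [ 0.57 -1.23 -0.79] -1.21
45.9 [ 1.05 -0.87 -0.03] -1.36
39.9 [ 0.29 -1.32 -0.08] -1.19
33.9 [ 0.01 -0.89  0.18] -0.75
27.9 [ 0.64 -1.47  0.68] -1.6
21.9 [-0.12 -1.1  -0.78] -0.97
20.9 [-0.13 -1.19  0.41] -1.06
20.4 [-0.   -1.22  0.19] -1.14
19.9 [ 0.41 -1.21  0.74] -1.28
19.4 [-0.28 -1.46  0.25] -1.29
18.9 [ 1.39 -1.57  0.47] -1.94
18.4 [ 0.33 -0.25  0.26] -0.34
17.9 [ 0.24 -0.9  -0.78] -0.93
17.4 [ 0.77 -1.03 -0.57] -1.22
16.9 [ 0.48 -1.   -0.16] -1.09
16.4 [ 0.4  -0.88  1.17] -0.95
15.9 [ 1.29 -1.15  0.56] -1.46
15.4 [-0.28 -1.8  -0.08] -1.66
14.9 [ 0.98 -0.87  0.47] -1.09
14.4 [ 0.44 -0.97 -0.36] -1.05
13.9 [ 0.43 -1.22  0.82] -1.29
13.4 [-0.66  0.11  1.03] 0.26
12.9 [1.81 2.55 0.19] 2.08
end 12.924623919266523 16.975
18.2917
```

View pics/wa2z.png

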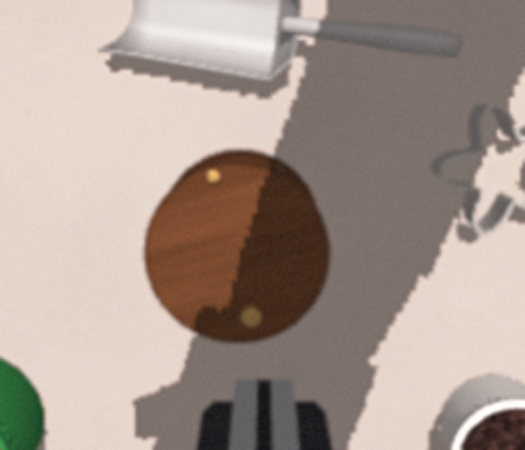

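The lid of salt_a now lies flush over its box, with the pin at full-frame pixel (235,150) and the knob at (250,207). The force rose about 3 N at the stop. I'll check the angle, then push salt_b with averaged force readings.

```bash
cat >> h.py <<'E'
def avgf(n=8):
    F=[]
    for _ in range(n): wait(.012); F.append(get_obs()["wrist_force"])
    return np.mean(F,0)
E
sed -i 's/f0=np.array(get_obs()\["wrist_force"\])/f0=avgf(20)/; s/F=f(); print/F=(avgf()-f0) if k>=len(fast) else f(); print/; s/ and -F\[:2\]@t>lim or np.linalg.norm(F)>8/ and -F[:2]@t>lim/' h.py
python3 - <<'E'
from h import *
Z=np.load("pics/wa2.png.npz"); C=[Z[f"arr_{i}"] for i in range(4)]
p=w([235.2,150.4],67,C)[0]; k=w([250.4,206.8],75,C)[0]; d=k-p; print("a",p,k,np.hypot(*d[:2]),np.degrees(np.arctan2(d[1],d[0])))
pin=np.array([452.9,206.4]); y=lambda a:a+90-.13*(a-19)
for phi in (19.3,100,169): print(solve_ik(*pose(pin,phi,1,y(phi))[:2]))
E
```

```text
a [ 439.43741721 -112.78565725   67.        ] [505.95178292 -95.55426339  75.        ] 68.71012865768992 14.523904030726097
[ 1.51469648e+01  1.63143044e+01  1.06667238e+02 -2.54444375e-14
  5.70184571e+01 -4.11403523e+00]
[ 23.82647583  12.87300028 111.02159008   0.          56.10540964
 -65.64352417]
[  22.41673037    3.55911624  121.76018429    0.           54.68069948
 -127.08326963]
```

Run:
```python
from h import *
pin=np.array([452.9,206.4])
push(pin,19.6,1,169.5,lambda a:a+90-.13*(a-19),slow=4,over=7,lim=1.6)
goto([440,200,260],[180,0,180]); C,im=shot("wrist","pics/wb2.png")
cv2.imwrite("pics/wb2z.png",cv2.resize(cv2.cvtColor(im,cv2.COLOR_RGB2BGR)[60:260,150:360],None,fx=2.5,fy=2.5,interpolation=2)); print(get_obs()["t"])
```

```text
f0 [ 0.04 -0.02  0.12] 21.0083
19.6 [-0.54 -0.31 -0.12] 0.11
25.6 [-0.02  0.03 -0.54] -0.03
31.6 [-0.3   0.41 -0.75] -0.51
37.6 [-0.23  0.26  0.02] -0.34
43.6 [ 0.24  0.78 -0.26] -0.4
49.6 [-1.26  0.62 -0.01] -1.36
55.6 [ 0.24  0.65 -0.66] -0.17
61.6 [-0.16 -1.01  0.5 ] 0.34
67.6 [-0.18  0.14 -0.33] -0.22
73.6 [-0.02  0.19  0.2 ] -0.07
79.6 [-0.28  0.37  0.49] -0.34
85.6 [-0.13  0.73 -0.26] -0.19
91.6 [ 0.54 -0.35  0.25] 0.53
97.6 [ 0.15 -0.42 -0.46] 0.09
103.6 [-0.07 -0.82 -0.17] -0.26
109.6 [0.96 0.19 0.61] 0.97
115.6 [-0.07 -0.16 -0.35] -0.13
121.6 [ 0.33 -0.27  0.08] 0.14
127.6 [-0.66  0.66 -0.37] -0.12
133.6 [0.15 0.06 0.36] 0.15
139.6 [-0.2  -0.4  -0.21] -0.43
145.6 [ 0.46 -0.27 -0.27] 0.04
151.6 [-0.16 -0.22 -0.11] -0.27
157.6 [ 0.09  0.71 -0.24] 0.69
163.6 [ 0.34  0.99 -0.32] 1.05
164.6 [ 0.    0.05 -0.25] 0.05
165.1 [-0.01  0.29  0.02] 0.28
165.6 [0.31 0.14 0.24] 0.21
166.1 [ 0.29  0.02 -0.1 ] 0.09
166.6 [0.24 0.16 0.27] 0.21
167.1 [ 0.08  0.43 -0.2 ] 0.44
167.6 [ 0.09  0.11 -0.01] 0.12
168.1 [ 0.58  0.15 -0.08] 0.27
168.6 [0.36 0.22 0.14] 0.28
169.1 [0.69 1.03 0.25] 1.14
169.6 [0.79 0.7  0.39] 0.83
170.1 [0.76 0.66 0.53] 0.78
170.6 [1.18 0.88 0.54] 1.06
171.1 [0.77 0.58 0.56] 0.69
171.6 [0.71 0.44 0.54] 0.54
172.1 [0.83 1.12 0.45] 1.23
172.6 [0.99 0.64 0.62] 0.76
173.1 [1.21 0.47 0.71] 0.61
173.6 [1.37 0.74 1.28] 0.89
174.1 [0.69 0.66 0.48] 0.73
174.6 [1.25 0.87 0.77] 0.98
175.1 [1.28 1.09 0.69] 1.2
175.6 [1.07 0.84 0.85] 0.92
176.1 [0.93 0.95 0.49] 1.01
end 176.1 38.6167
39.6333
```

View pics/wb2z.png

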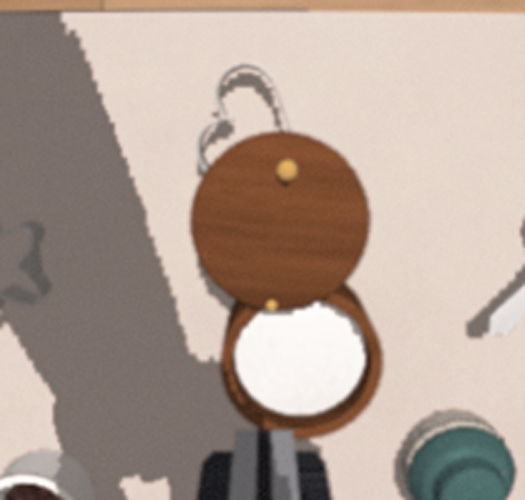

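Run:
```python
from h import *
Z=np.load("pics/wb2.png.npz"); C=[Z[f"arr_{i}"] for i in range(4)]
p=w([150+272/2.5,60+304/2.5],67,C)[0]; k=w([150+287/2.5,60+169/2.5],75,C)[0]; d=k-p; print("b",p,k,np.hypot(*d[:2]),np.degrees(np.arctan2(d[1],d[0])))
# box outer rim/hole at z=57: hole left/right/bottom
q=w([[150+234/2.5,60+360/2.5],[150+367/2.5,60+360/2.5],[150+300/2.5,60+416/2.5],[150+222/2.5,60+365/2.5],[150+381/2.5,60+365/2.5],[150+298/2.5,60+437/2.5]],57,C);print(q.round(1))
```

```text
b [453.16220399 204.26413296  67.        ] [384.44592951 210.91429361  75.        ] 69.03731611433396 174.47229578785118
[[487.8 183.8  57. ]
 [487.7 256.4  57. ]
 [521.3 220.5  57. ]
 [490.7 177.2  57. ]
 [490.6 264.3  57. ]
 [534.4 219.6  57. ]]
```

```bash
python3 -c "
from station import *
print(sign_off(),get_obs()['t'])"
```

```text
the job is handed in; nothing more can be done
the job is handed in; nothing more can be done
```

I pushed salt_a's lid fully shut first, then salt_b's lid fully open, and handed the job in at about 40 s; pushing on for about 7° after salt_b's lid met its stop turned that box an estimated 3–5° and shifted it about 2 mm.

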